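# Batch the coated busbars through the tilt tray into the empty bin

## Task

Pull up the red lock plunger of the turntable, swing the empty blue bin round under the lip of the tilt tray and let the plunger drop home; also lay all the red coated busbars from the cooling mat in the tilt tray while it lies flat. Once both are done, lift the tray by its handle until every busbar has slid out into the blue bin, and lower the tray gently until it lies flat on its rest. Leave the full yellow bin in its nest and everything else on the bench where it is.

Things in the scene. Friction and masses are not known exactly. Their poses are not given: they have to be found in the camera images.
- turntable (a joint): Angle (rad) of the round steel bin turntable (370 mm across, top 38 mm above the bench), counterclockwise from above; 0 at the start, range -1.60 to 1.60. Lock stops: -1.571, 0, +1.571. At +1.571 the bin that began on the +x side (in drop_point's frame) is at the drop point, at -1.571 the one from the -x side. Drag about 0.1 N m; stays where left.
- plunger (a joint): Height (m) of the sprung lock plunger on the turntable's rim: 0 = home in a stop, at most 0.024. Above 0.013 the pin is out of its stop (0.018 is safe). The spring pulls down with 6 N at home, 8 N lifted; let go between stops, the pin rides at about 0.012 and snaps down where it meets a stop (within about 0.01 rad).
- knob (a point): Middle of the red round plunger knob (30 mm diameter, 28 mm tall, upright): 14 mm below its top, 92 mm above the bench when home. It stands on a 24 mm post 125 mm from the turntable's axis (at -y of it at the start), moves with plunger and turntable, and may turn within the grip.
- tray (a joint): Tilt (rad) of the hinged bright-metal tilt tray: 0 = flat on its rest, at most 1.10, grows as the handle end is lifted. It is not balanced (3 to 5 N at the handle) and falls shut when let go. Busbars on it start to slide at about 0.45 to 0.65 rad (friction 0.5 to 0.7) and are all out by about 0.95.
- tray_floor (a point): Middle of the tray's floor (upper face); moves with the tray. Inside 142 mm (its x) by 186 mm (its y); walls 25 mm high, 4 mm thick at +x, -x and the handle end (+y); open at the lip end (-y), where the hinge lies 95 mm from this point. Flat, the floor is 137 mm above the bench. z is the floor's normal.
- tray_handle (a point): Middle of the tray's handle: a black round bar of 14 mm diameter, 90 mm long along the tray's x, 33 mm free gap to the end wall, its axis 15 mm above the floor plane (152 mm above the bench when flat). Moves with the tray. A grip from above that lets the bar turn works through the whole tilt.
- tray_hinge (a point): Middle of the hinge axis at the tray's open lip, 137 mm above the bench; the axis runs along this frame's x, y points level from the lip to the handle (230 mm away), z up. Fixed.
- drop_point (a point): Fixed point on the turntable's top below the tray's lip where the middle of a bin's underside must stand. Its frame: y points level from the turntable's axis (98 mm behind, at -y) towards the tray, z up.
- bin_blue: Empty open blue bin, 110 mm (its x) by 160 mm (its y) by 70 mm high, walls and floor 4 mm; origin at the middle of its underside. It stands loose in a 9 mm high nest on the turntable, 98 mm from the turntable's axis.
- bin_yellow: The same bin in yellow, already full of grey tinned bars, in the other nest; stays in its nest (it only rides round). Origin at the middle of its underside.
- cool_mat: Grey cooling mat, 250 mm by 170 mm, 3 mm thick, fixed; origin at the middle of its underside.
- bare_bar: A bar of the same size in bare copper, lying apart on the bench: leave it. Origin at the middle of its underside.
- tape_roll: Green roll of tape lying flat, 90 mm across, 24 mm high: leave it.
- cap_jar: Jar with a red cap, 60 mm across, 85 mm tall: leave it.
- screwdriver: Screwdriver lying on the bench: leave it.
- brush: Hand brush lying on the bench: leave it.
- cleaner: Green bottle with a white cap, 64 mm across, 170 mm tall: leave it.
- bar1: Red coated busbar link with bright bare ends, 60 mm (its x) by 20 mm (its y) by 8 mm thick (its z), 60 to 95 g; lies flat on the cooling mat at the start; origin at the middle of its underside. Three to five of these are present (None from the start = absent).
- bar2: Red coated busbar link with bright bare ends, 60 mm (its x) by 20 mm (its y) by 8 mm thick (its z), 60 to 95 g; lies flat on the cooling mat at the start; origin at the middle of its underside. Three to five of these are present (None from the start = absent).
- bar3: Red coated busbar link with bright bare ends, 60 mm (its x) by 20 mm (its y) by 8 mm thick (its z), 60 to 95 g; lies flat on the cooling mat at the start; origin at the middle of its underside. Three to five of these are present (None from the start = absent).
- bar4: Red coated busbar link with bright bare ends, 60 mm (its x) by 20 mm (its y) by 8 mm thick (its z), 60 to 95 g; lies flat on the cooling mat at the start; origin at the middle of its underside. Three to five of these are present (None from the start = absent).
- bar5: Red coated busbar link with bright bare ends, 60 mm (its x) by 20 mm (its y) by 8 mm thick (its z), 60 to 95 g; lies flat on the cooling mat at the start; origin at the middle of its underside. Three to five of these are present (None from the start = absent).
Not all that is in view belongs to the job. What is shaped like the bar1 but green or turquoise is not meant.

How it is judged:
By the outcome, as a careful person would: the job done as asked, in the order asked, and still so for the second after the job is handed in, with the robot touching nothing.
Of bar1, bar2, bar3, bar4, bar5 only 3 to 5 are there at a start; the rules pass over those that are not, and their reading is None.
At some moment in a run one of bar1, bar2, bar3, bar4, bar5 may be knocked a few centimetres aside while the robot is not near it.
It also fails if it takes over 210 s, if anything falls off the work surface, if the arm or the gripper's body presses on something with over 40 N, if the wrist force passes 120 N, or if a joint passes its speed limit or range.

## Robot

A 6-joint arm with a two-finger parallel gripper is mounted at the origin on the work surface. World frame = base frame: x ahead of the robot, y to its left, z up, the work surface at z = 0. Lengths are in m, angles in rad, forces in N, time in s.
With the tool pointing down it reaches from about 0.25 to 0.775 m from the base axis. Payload 4 kg.
Tool frame: the origin (TCP) lies on the centre line of the jaws, within the pads' length; the fingertips stand 14 mm ahead of it and the grasp point (between the pads) lies 5 mm behind it (robot.tcp_to_tips is the distance from the TCP to the fingertips, in m); z points along the fingers, y is the line along which they close (so a half turn about z gives the same grasp; the last joint's range is limited). The gripper opens to 94 mm and grips with 3 to 60 N. Pads are 16 mm wide; open, the fingers measure 119 mm over their backs; the gripper's body (75 mm by 177 mm) begins 78 mm behind the grasp point.
Start: joints at [1.155, 0.087, 1.371, -0, 1.684, -0.103], TCP at [0.169, 0.523, 0.22] pointing down, gripper open.
Joint ranges: [-3.1, 3.1], [-0.76, 2.03], [0.27, 2.55], [-1.08, 4.22], [0.17, 2.65], [-2.57, 2.57]. Speed limits (rad/s): [2.79, 2.79, 3.14, 3.14, 3.14, 3.14].

## Interface

Orientations are given as [roll, pitch, yaw] about the fixed x, y, z axes, in that order (R = Rz(yaw) Ry(pitch) Rx(roll)).
In Python, from bench import robot gives the robot as it stands.
- The arm moves only by the tool carry_out, never from a script. Its argument "increments" is a list of rows, each a list of 3 entries, a list of its own where there are three numbers: the closure in counts, from 0 (fully open) to 255 (shut), then the shift along the tool's x, y, z in mm, then the turn about the tool's z in degrees. In form: [[fingers, [dx, dy, dz], twist], ...]. A call has 1 to 8 rows; each row shifts and turns the commanded pose from where the row before left it, along the tool's axes as they then stand; what a row does not reach is not made up. A row lasts 1/10 s, in which the tool goes at most 50 mm and 8.59 degrees, less where a joint would pass 70% of its speed; a pose out of reach is approached as far as the arm can. A call with a gripper value outside its range is refused whole. The fingers move at their own pace and stop on an object; the grip force is fixed at half the most. Time passes only in rows, so rows that do not move let the fingers close. It gives the time, the measured TCP pose, the force, the opening and the grip force at its end, in the units of the state.
- robot.get_obs(): the state, without advancing time (a new reading comes with each control period).
- robot.snapshot(name): name is "scene" or "top" or "wrist"; returns the picture (480x640x3 uint8, blue, green, red); there is no depth.
- robot.get_calibration(name): a dict with "vfov" (degrees; the focal length in pixels is half the picture's height over the tangent of half this angle, whatever the lens; pixels are square), "cx", "cy" (the principal point, pixels), "T" (4x4, takes a point from camera to world coordinates). Camera axes: x right, y down, z forward; pixel columns grow to the right and rows downward; lengths in m; the calibration is good to about 2 mm. A picture is of the moment at which its call begins: read the wrist's pose just before it. get_calibration takes no time and is no camera call; for the wrist camera it gives the pose at the moment of the call.
- robot.close_job(): hands the job in; it is judged then, once.
The state is a dict: "time": time; "joint_positions": joint angles; "qvel": joint speeds; "joint_torque": joint torques, N m; "tool_pos": TCP position; "ee_rot": TCP orientation; "wrist_force": force on the tool from outside, world axes, zero at the start; "wrist_torque": the same for the moment, N m; "width": finger opening in m; "finger_force": force on a finger pad.
Only numpy, scipy, OpenCV 4.12 (cv2) and the standard library are available. Lean on these libraries where they do the work, as an engineer would, in place of code of your own. Each camera call takes 0.05 s, during which the arm holds its last target. There are 200 camera calls.

## Working session

There is one attempt and no reset: what is moved stays moved. The work goes in short steps, Python scripts to look and compute and a tool call to move; the robot and the scene stay as the last step left them, time stands still between calls to the robot, and variables do not carry over. Pictures are saved under pics/ and viewed, at most 16 in all, crops included, and the job is handed in when it is done.

Besides the shell and the picture viewer there is one more tool, called after "Request:" by a JSON object that holds its "fn" and its "kwargs", one argument or row to a line. carry_out: Moves the arm, as the interface text tells. Its arguments: {"type":"object","properties":{"increments":{"type":"array","items":{"type":"array"}}},"required":["increments"]}

```bash
mkdir -p pics; ls; python3 - <<'E'
from bench import robot
import cv2
for n in("scene","top"):
    cv2.imwrite(f"pics/{n}0.png",robot.snapshot(n)); c=robot.get_calibration(n); print(n,c)
o=robot.get_obs();print(o)
E
```

```text
pics
scene {'vfov': 45.72604148245428, 'cx': 311.0858424352839, 'cy': 237.58169486188112, 'T': array([[ 0.08924234,  0.63578564, -0.76668926,  1.51534624],
       [ 0.99574731, -0.0392752 ,  0.08333521, -0.04200803],
       [ 0.02287145, -0.77086579, -0.63658686,  0.92151752],
       [ 0.        ,  0.        ,  0.        ,  1.        ]])}
top {'vfov': 52.10455515364416, 'cx': 319.78552527772683, 'cy': 245.53391428220644, 'T': array([[-1.90888039e-02, -9.94936517e-01,  9.86759597e-02,
         4.07465695e-01],
       [-9.99817781e-01,  1.90103931e-02, -1.73488286e-03,
         7.28991861e-02],
       [-1.49770477e-04, -9.86910959e-02, -9.95118106e-01,
         1.20734270e+00],
       [ 0.00000000e+00,  0.00000000e+00,  0.00000000e+00,
         1.00000000e+00]])}
{'time': 0.1, 'joint_positions': array([ 1.15488430e+00,  8.78673340e-02,  1.37211141e+00, -2.99779871e-05,
        1.68356646e+00, -1.03075618e-01]), 'qvel': array([ 0.000409  ,  0.00034481, -0.00192464,  0.00033187,  0.00120948,
        0.00108357]), 'joint_torque': array([ 1.98138259e-03, -3.41255128e+01, -3.03300798e+01,  7.21106795e-02,
        3.04988748e-02, -1.11376605e-04]), 'tool_pos': array([0.16908026, 0.52287894, 0.21842449]), 'ee_rot': array([-3.13964740e+00, -1.71267840e-04,  2.82875273e+00]), 'wrist_force': array([-0.42032119,  0.07077667,  0.13663208]), 'wrist_torque': array([ 0.01145374, -0.03820735, -0.03393293]), 'finger_force': 0.0, 'width': 0.09373491679189982}
```

View pics/scene0.png

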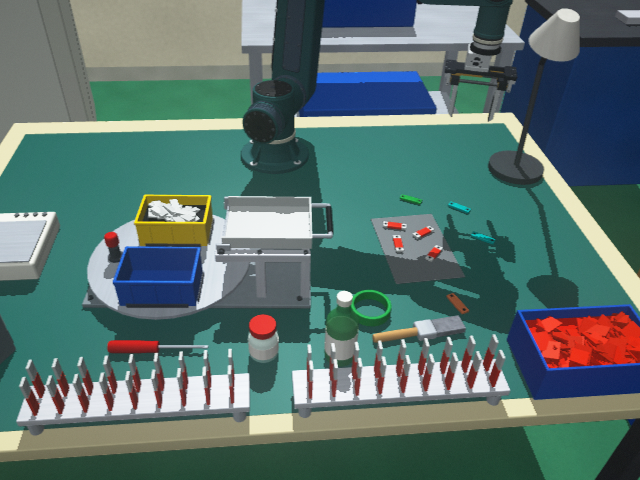

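View pics/top0.png

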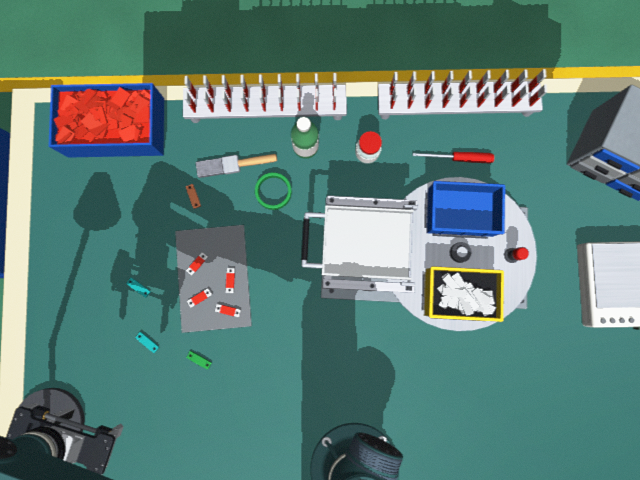

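The scene holds four red bars on the mat, in the top view at (197,264), (230,280), (200,297) and (228,310). The tray is at (368,243) with its handle at (307,240). The turntable axis is at (461,252) and the knob at (520,254); blue bin (467,207), yellow bin (466,294).

Things that could be mistaken for a bar, and why I reject them:
- Copper bar (193,196): bare copper, not on the mat.
- Green bar (199,358) and turquoise bars (147,342), (138,287): wrong colour.
- Red scrap in the box (107,115) and red strips in the racks: not on the mat.

The jar cap (369,142) and the screwdriver handle (473,157) could be mistaken for the knob. The knob is the one on the turntable rim at (520,254).

```bash
cat > h.py <<'E'
import numpy as np, cv2
from bench import robot
def ray(c,px,z):
    f=240/np.tan(np.radians(c["vfov"]/2)); T=c["T"]
    d=T[:3,:3]@np.array([(px[0]-c["cx"])/f,(px[1]-c["cy"])/f,1]); o=T[:3,3]
    return (o+d*(z-o[2])/d[2])
def go(p,close_deg=None):
    """total twist and the shift (mm, tool axes AFTER the twist) to TCP p; close_deg = world direction of the closing line"""
    o=robot.get_obs(); yaw=o["ee_rot"][2]; tw=0
    if close_deg is not None:            # tool y points at yaw-90 deg; + twist about tool z (down) lowers yaw
        tw=(yaw-np.pi/2-np.radians(close_deg)+np.pi/2)%np.pi-np.pi/2
    y=yaw-tw; d=(np.array(p)-o["tool_pos"])*1000
    R=np.array([[np.cos(y),np.sin(y),0],[np.sin(y),-np.cos(y),0],[0,0,-1]])
    print("twist",round(np.degrees(tw),1),"shift",(R.T@d).round(1),"q6",o["joint_positions"][5].round(2))
def bars(img,c,z=.011,roi=None,amin=60):
    """red bars with bright ends: centre (m) and long-axis angle (deg)"""
    hsv=cv2.cvtColor(img,cv2.COLOR_BGR2HSV); h,s,v=cv2.split(hsv)
    red=(((h<8)|(h>172))&(s>150)&(v>90)).astype(np.uint8)
    br=((v>165)&(s<60)).astype(np.uint8)
    m=cv2.morphologyEx(red|br,cv2.MORPH_CLOSE,np.ones((3,3)))
    if roi: k=np.zeros_like(m);k[roi[1]:roi[3],roi[0]:roi[2]]=1;m*=k;red=red*k
    n,l,st,ce=cv2.connectedComponentsWithStats(m); out=[]
    for i in range(1,n):
        q=(l==i)
        if st[i,4]<amin or red[q].sum()<.25*st[i,4]: continue
        pts=np.argwhere(q)[:,::-1].astype(np.float32); (cx,cy),wh,_=r=cv2.minAreaRect(pts)
        W=np.array([ray(c,p,z) for p in cv2.boxPoints(r)]); e=[W[1]-W[0],W[2]-W[1]]; L=[np.linalg.norm(a) for a in e]
        a=e[int(np.argmax(L))]
        out.append(((round(cx),round(cy)),W.mean(0)[:2].round(4),round(np.degrees(np.arctan2(a[1],a[0]))%180,1),(np.sort(L)*1000).round(0)))
    return out
E
python3 - <<'E'
from h import *
c=robot.get_calibration("top");im=cv2.imread("pics/top0.png")
for b in bars(im,c,roi=(160,215,270,345)):print(b)
g=lambda p,z:print(p,z,ray(c,p,z)[:2].round(4))
h,s,v=cv2.split(cv2.cvtColor(im,cv2.COLOR_BGR2HSV))
# knob top
m=(((h<8)|(h>172))&(s>150)&(v>60)).astype(np.uint8);k=np.zeros_like(m);k[230:275,500:540]=1
M=cv2.moments(m*k);g((M["m10"]/M["m00"],M["m01"]/M["m00"]),.1)
def box(m,x0,y0,x1,y1,z):
    k=np.zeros_like(m);k[y0:y1,x0:x1]=m[y0:y1,x0:x1]
    cs=max(cv2.findContours(k,0,2)[0],key=cv2.contourArea);r=cv2.minAreaRect(cs);print(r);W=[ray(c,p,z)[:2] for p in cv2.boxPoints(r)];print(np.round(W,3).tolist(),np.mean(W,0).round(4))
box(((h>100)&(h<130)&(s>120)).astype(np.uint8),420,170,515,245,.117)   # blue rim
box(((h>20)&(h<35)&(s>150)).astype(np.uint8),420,255,515,330,.117)
box((v<60).astype(np.uint8),300,205,316,275,.152)
cv2.imwrite("pics/crop.png",cv2.resize(im[180:345,160:560],None,fx=2,fy=2,interpolation=2))
E
```

```text
((195, 265), array([0.4834, 0.3767]), np.float64(141.2), array([19., 49.]))
((230, 280), array([0.4451, 0.2915]), np.float64(177.1), array([20., 61.]))
((199, 298), array([0.4049, 0.3662]), np.float64(120.6), array([20., 61.]))
((227, 310), array([0.3734, 0.297 ]), np.float64(74.3), array([20., 61.]))
(520.168918918919, 253.45945945945945) 0.1 [ 0.4906 -0.382 ]
((466.1282653808594, 208.60726928710938), (77.58845520019531, 53.44529342651367), 2.337306022644043)
[[0.538, -0.168], [0.659, -0.178], [0.648, -0.352], [0.527, -0.341]] [ 0.5931 -0.2596]
((464.05108642578125, 293.5290222167969), (78.57545471191406, 51.19230270385742), 3.012787342071533)
[[0.353, -0.154], [0.466, -0.165], [0.453, -0.338], [0.341, -0.326]] [ 0.4032 -0.2458]
((304.85174560546875, 239.02069091796875), (6.635589122772217, 40.3420295715332), 3.3664605617523193)
[[0.484, 0.113], [0.571, 0.107], [0.57, 0.093], [0.483, 0.099]] [0.5271 0.1031]
```

View pics/crop.png

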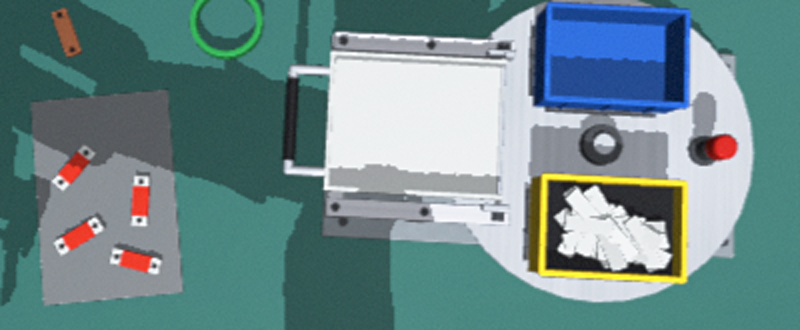

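The crop confirms it: four red bars with bright ends lie on the mat, one of them partly shaded at (75,167). The knob is at (720,147) and the handle bar at (291,118). Starting with the bar at world (0.445, 0.2915).

```bash
python3 - <<'E'
from h import *
go((.4451,.2915,.09),87)
E
```

```text
twist -14.9 shift [-287.8 -216.6  128.4] q6 -0.1
```

Request:
{"fn": "carry_out", "kwargs": {
  "increments": [
    [133,[0,0,10],-7.5],
    [133,[0,0,10],-7.4],
    [133,[-45,-36,18],0],
    [133,[-48,-36,18],0],
    [133,[-48,-36,18],0],
    [133,[-48,-36,18],0],
    [133,[-48,-36,18],0],
    [133,[-48,-36,18],0]
  ]
}}

```text
time: 0.9
tool_pos: [0.3895, 0.3364, 0.1118]
ee_rot: [-3.142, -0.0, 3.089]
wrist_force: [1.4, 0.1, 0.7]
width: 0.0453
finger_force: 0.0
```

```bash
python3 - <<'E'
from h import *
c=robot.get_calibration("wrist");im=robot.snapshot("wrist");cv2.imwrite("pics/w1.png",im)
for b in bars(im,c,amin=300):print(b)
go((.4451,.2915,.018),87)
E
```

```text
((271, 223), array([0.3753, 0.2985]), np.float64(75.5), array([21., 60.]))
((376, 289), array([0.4387, 0.3847]), np.float64(30.2), array([60., 93.]))
((282, 301), array([0.4449, 0.3018]), np.float64(164.6), array([12., 54.]))
twist -0.4 shift [-53.2 -36.3  90.9] q6 -0.92
```

View pics/w1.png

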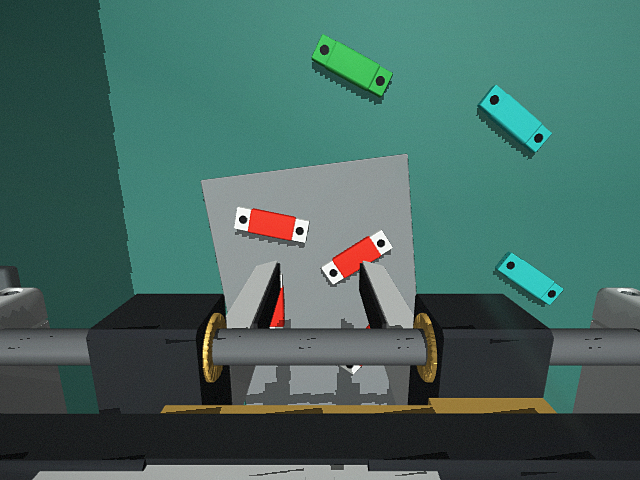

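The wrist view shows bar 4 at (271,223) and bar 3 at (356,258). The nearer bars are hidden behind the fingers, and the top and wrist measurements agree to about 2 mm.

Request:
{"fn": "carry_out", "kwargs": {
  "increments": [
    [133,[-27,-18,10],0],
    [133,[-26,-18,10],0],
    [133,[0,0,0],0],
    [133,[0,0,0],0]
  ]
}}

```text
time: 1.35
tool_pos: [0.4392, 0.299, 0.0921]
ee_rot: [-3.141, -0.002, 3.087]
wrist_force: [-0.2, -0.2, 0.9]
width: 0.045
finger_force: 0.0
```

```bash
python3 - <<'E'
from h import *
c=robot.get_calibration("top");im=robot.snapshot("top")
for b in bars(im,c,roi=(160,215,270,345)):print(b)
go((.4451,.2915,.018),87)
E
```

```text
((194, 303), array([0.3921, 0.3784]), np.float64(100.2), array([16., 31.]))
twist -0.0 shift [-6.5 -7.8 74.6] q6 -1.03
```

Request:
{"fn": "carry_out", "kwargs": {
  "increments": [
    [133,[-6,-8,25],0],
    [133,[0,0,25],0],
    [133,[0,0,15],0],
    [133,[0,0,8],0],
    [133,[0,0,0],0],
    [255,[0,0,0],0],
    [255,[0,0,0],0],
    [255,[0,0,0],0]
  ]
}}

```text
time: 2.2
tool_pos: [0.4459, 0.2915, 0.021]
ee_rot: [3.14, 0.002, 3.089]
wrist_force: [0.5, 0.3, -0.5]
width: 0.0242
finger_force: 0.0
```

Request:
{"fn": "carry_out", "kwargs": {
  "increments": [
    [255,[0,0,2],0],
    [255,[0,0,0],0],
    [255,[0,0,0],0],
    [255,[0,0,0],0]
  ]
}}

```text
time: 2.6
tool_pos: [0.4461, 0.2915, 0.02]
ee_rot: [3.14, 0.002, 3.089]
wrist_force: [-1.7, -0.6, 6.8]
width: 0.0194
finger_force: 30.0
```

```bash
python3 - <<'E'
s=open('h.py').read()
s=s.replace('''        tw=(yaw-np.pi/2-np.radians(close_deg)+np.pi/2)%np.pi-np.pi/2
''','''        q=np.arctan2(p[1],p[0])+np.pi/2; t=np.radians(close_deg)+np.pi/2
        t=q+(t-q+np.pi/2)%np.pi-np.pi/2           # yaw with the last joint nearest its middle
        tw=(yaw-t+np.pi)%(2*np.pi)-np.pi
''')
s+='''
def P(u,v,z): return (.5165+.997*u+.076*v, -.0316-.076*u+.997*v, z)
'''
open('h.py','w').write(s)
E
python3 -c "
from h import *
go(P(.033,-.035,.21),-4.4); print(P(.033,-.035,.21))"
```

```text
twist 91.4 shift [-351.7  128.  -190. ] q6 -1.05
(0.5467409999999999, -0.06900300000000001, 0.21)
```

Request:
{"fn": "carry_out", "kwargs": {
  "increments": [
    [255,[0,0,-20],0],
    [255,[0,0,-40],8],
    [255,[0,0,-40],8],
    [255,[0,0,-40],8],
    [255,[0,0,-40],8],
    [255,[0,0,-10],8],
    [255,[0,0,0],8],
    [255,[0,0,0],8]
  ]
}}

```text
time: 3.4
tool_pos: [0.4456, 0.2911, 0.2089]
ee_rot: [3.139, 0.0, 2.106]
wrist_force: [-0.2, 0.0, -0.9]
width: 0.0195
finger_force: 30.0
```

```bash
python3 -c "
from h import *
go(P(.033,-.035,.21),-4.4); print(robot.get_obs()['width'])"
```

```text
twist 35.0 shift [-351.3  128.5   -1.1] q6 -0.06
0.01946030556908592
```

Request:
{"fn": "carry_out", "kwargs": {
  "increments": [
    [255,[0,0,0],7],
    [255,[0,0,0],7],
    [255,[0,0,0],7],
    [255,[0,0,0],7],
    [255,[0,0,0],7],
    [255,[-40,15,0],0],
    [255,[-42,15,0],0],
    [255,[-42,15,0],0]
  ]
}}

```text
time: 4.2
tool_pos: [0.4815, 0.163, 0.2078]
ee_rot: [3.141, -0.0, 1.502]
wrist_force: [2.1, -0.2, -0.5]
width: 0.0196
finger_force: 30.0
```

Request:
{"fn": "carry_out", "kwargs": {
  "increments": [
    [255,[-42,15,0],0],
    [255,[-42,15,0],0],
    [255,[-42,15,0],0],
    [255,[-42,15,0],0],
    [255,[-42,15,0],0],
    [255,[-17,8,0],0],
    [255,[0,0,0],0],
    [255,[0,0,0],0]
  ]
}}

```text
time: 5.0
tool_pos: [0.5481, -0.0674, 0.2076]
ee_rot: [-3.141, -0.001, 1.501]
wrist_force: [0.0, 0.5, -0.7]
width: 0.0193
finger_force: 30.0
```

```bash
python3 -c "
from h import *
go(P(.033,-.035,.157),-4.4)
c=robot.get_calibration('top');im=robot.snapshot('top');cv2.imwrite('pics/t2.png',im)
for b in bars(im,c,roi=(160,215,270,345)):print(b)
"
```

```text
twist 0.4 shift [-1.7 -1.3 50.6] q6 -0.16
((196, 264), array([0.4877, 0.3727]), np.float64(137.5), array([20., 62.]))
((199, 298), array([0.4044, 0.3664]), np.float64(120.1), array([21., 62.]))
((227, 310), array([0.3729, 0.2971]), np.float64(74.3), array([21., 61.]))
```

View pics/t2.png

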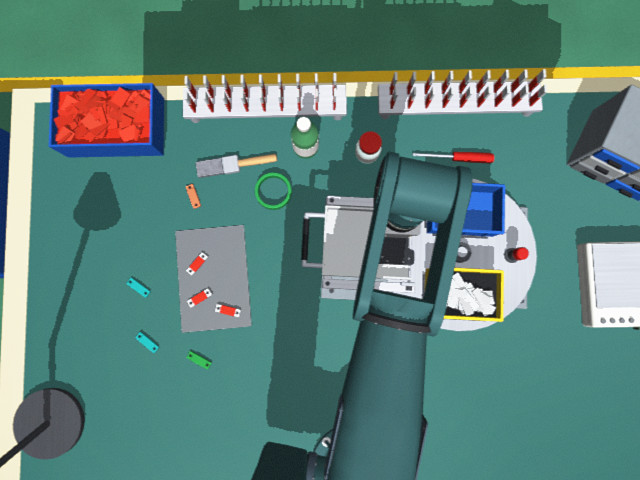

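Three bars remain on the mat, at (196,264), (199,298) and (227,310), unmoved. The gripper holds the first bar over the lip half of the tray.

Request:
{"fn": "carry_out", "kwargs": {
  "increments": [
    [255,[-1,-1,20],0],
    [255,[0,0,20],0],
    [255,[0,0,8],0],
    [255,[0,0,3],0],
    [255,[0,0,1],0],
    [255,[0,0,0],0]
  ]
}}

```text
time: 5.65
tool_pos: [0.5477, -0.0687, 0.1567]
ee_rot: [3.14, 0.0, 1.501]
wrist_force: [0.4, -0.2, -0.5]
width: 0.0192
finger_force: 30.0
```

Request:
{"fn": "carry_out", "kwargs": {
  "increments": [
    [160,[0,0,0],0],
    [160,[0,0,0],0],
    [160,[0,0,0],0],
    [160,[0,0,0],0],
    [160,[0,0,-20],0],
    [160,[0,0,-35],0]
  ]
}}

```text
time: 6.25
tool_pos: [0.5455, -0.0687, 0.208]
ee_rot: [-3.134, -0.001, 1.5]
wrist_force: [0.1, 0.0, 0.3]
width: 0.0352
finger_force: 0.0
```

```bash
python3 -c "
from h import *
go((.3731,.297,.10),74.3-90)"
```

```text
twist 11.7 shift [ 305.5 -264.9  108. ] q6 -0.16
```

Request:
{"fn": "carry_out", "kwargs": {
  "increments": [
    [140,[0,0,0],6],
    [140,[0,0,0],5.7],
    [140,[31,-27,0],0],
    [140,[34,-30,0],0],
    [140,[34,-30,0],0],
    [140,[34,-30,0],0],
    [140,[34,-30,0],0],
    [140,[34,-30,20],0]
  ]
}}

```text
time: 7.05
tool_pos: [0.4322, 0.1742, 0.1938]
ee_rot: [3.135, -0.004, 1.296]
wrist_force: [0.8, 0.9, -0.4]
width: 0.0423
finger_force: 0.0
```

Request:
{"fn": "carry_out", "kwargs": {
  "increments": [
    [140,[34,-30,25],0],
    [140,[34,-30,25],0],
    [140,[34,-28,25],0],
    [140,[0,0,0],0],
    [140,[0,0,0],0],
    [140,[0,0,0],0]
  ]
}}

```text
time: 7.65
tool_pos: [0.3769, 0.2907, 0.1188]
ee_rot: [3.14, -0.001, 1.295]
wrist_force: [0.2, 0.3, 0.1]
width: 0.0425
finger_force: 0.0
```

```bash
python3 -c "
from h import *
go((.3731,.297,.019),74.3-90)
c=robot.get_calibration('wrist');im=robot.snapshot('wrist')
print(bars(im,c,amin=300))
"
```

```text
twist -0.1 shift [ 5.1 -5.4 99.8] q6 0.81
[]
```

Request:
{"fn": "carry_out", "kwargs": {
  "increments": [
    [140,[5,-5,35],0],
    [140,[0,0,35],0],
    [140,[0,0,20],0],
    [140,[0,0,9],0],
    [140,[0,0,1],0],
    [255,[0,0,0],0],
    [255,[0,0,0],0],
    [255,[0,0,0],0]
  ]
}}

```text
time: 8.5
tool_pos: [0.3733, 0.2975, 0.0189]
ee_rot: [3.14, -0.002, 1.296]
wrist_force: [0.2, -0.3, 0.2]
width: 0.0221
finger_force: 0.2
```

Request:
{"fn": "carry_out", "kwargs": {
  "increments": [
    [255,[0,0,0],0],
    [255,[0,0,0],0],
    [255,[0,0,-20],0],
    [255,[0,0,-40],0],
    [255,[0,0,-40],0],
    [255,[0,0,-40],0],
    [255,[0,0,-40],-5],
    [255,[0,0,-10],-6]
  ]
}}

```text
time: 9.3
tool_pos: [0.3739, 0.2986, 0.2132]
ee_rot: [3.135, -0.006, 1.493]
wrist_force: [0.9, 0.7, -0.7]
width: 0.0195
finger_force: 30.0
```

```bash
python3 -c "
from h import *
go(P(-.033,-.035,.21),-4.4)"
```

```text
twist -0.1 shift [-353.3  134.5    3.2] q6 0.63
```

Request:
{"fn": "carry_out", "kwargs": {
  "increments": [
    [255,[-42,16,0],0],
    [255,[-44,17,0],0],
    [255,[-44,17,0],0],
    [255,[-44,17,0],0],
    [255,[-44,17,0],0],
    [255,[-44,17,0],0],
    [255,[-44,17,0],0],
    [255,[-44,16,0],0]
  ]
}}

```text
time: 10.1
tool_pos: [0.477, -0.0642, 0.2073]
ee_rot: [-3.141, -0.001, 1.488]
wrist_force: [0.8, -0.0, -0.3]
width: 0.0196
finger_force: 30.0
```

Request:
{"fn": "carry_out", "kwargs": {
  "increments": [
    [255,[0,0,0],0],
    [255,[0,0,0],0],
    [255,[0,0,0],0]
  ]
}}

```text
time: 10.4
tool_pos: [0.4767, -0.0616, 0.2074]
ee_rot: [-3.141, -0.001, 1.489]
wrist_force: [0.4, -0.2, -0.3]
width: 0.0198
finger_force: 30.0
```

```bash
python3 -c "
from h import *
go(P(-.033,-.035,.157),-4.4)"
```

```text
twist -0.3 shift [-2.1  4.4 50.4] q6 -0.17
```

Request:
{"fn": "carry_out", "kwargs": {
  "increments": [
    [255,[-2,4,20],0],
    [255,[0,0,20],0],
    [255,[0,0,9],0],
    [255,[0,0,3],0],
    [255,[0,0,0],0],
    [160,[0,0,0],0],
    [160,[0,0,0],0],
    [160,[0,0,0],0]
  ]
}}

```text
time: 11.2
tool_pos: [0.4814, -0.0651, 0.1568]
ee_rot: [3.14, 0.0, 1.488]
wrist_force: [0.2, -1.0, -1.1]
width: 0.0349
finger_force: 0.0
```

Request:
{"fn": "carry_out", "kwargs": {
  "increments": [
    [160,[0,0,0],0],
    [160,[0,0,-20],0],
    [160,[0,0,-35],0],
    [160,[0,0,0],0]
  ]
}}

```text
time: 11.6
tool_pos: [0.4834, -0.0656, 0.2162]
ee_rot: [3.132, 0.002, 1.488]
wrist_force: [-0.5, -1.2, 1.3]
width: 0.035
finger_force: 0.0
```

```bash
python3 -c "
from h import *
c=robot.get_calibration('top');im=robot.snapshot('top')
B=bars(im,c,roi=(160,215,270,345))
for b in B:print(b)
b=min(B,key=lambda b:b[1][0]);go((*b[1],.10),b[2]-90)
"
```

```text
((196, 264), array([0.4877, 0.3726]), np.float64(137.2), array([20., 62.]))
((199, 298), array([0.4042, 0.3663]), np.float64(120.1), array([21., 62.]))
twist -34.8 shift [412.7 148.8 113.7] q6 -0.17
```

Request:
{"fn": "carry_out", "kwargs": {
  "increments": [
    [140,[0,0,0],-7],
    [140,[0,0,0],-7],
    [140,[0,0,0],-7],
    [140,[0,0,0],-7],
    [140,[0,0,0],-6.8],
    [140,[40,14,0],0],
    [140,[41,15,0],0],
    [140,[41,15,0],0]
  ]
}}

```text
time: 12.45
tool_pos: [0.4569, 0.0636, 0.2093]
ee_rot: [-3.14, -0.001, 2.094]
wrist_force: [1.7, 0.1, 0.0]
width: 0.0421
finger_force: 0.0
```

Request:
{"fn": "carry_out", "kwargs": {
  "increments": [
    [140,[41,15,0],0],
    [140,[41,15,0],0],
    [140,[41,15,0],0],
    [140,[41,15,20],0],
    [140,[41,15,25],0],
    [140,[41,15,25],0],
    [140,[41,15,25],0],
    [140,[0,0,0],0]
  ]
}}

```text
time: 13.25
tool_pos: [0.4006, 0.3649, 0.1099]
ee_rot: [-3.131, -0.001, 2.101]
wrist_force: [-0.6, -0.6, -0.5]
width: 0.0426
finger_force: 0.0
```

Request:
{"fn": "carry_out", "kwargs": {
  "increments": [
    [140,[0,0,0],0],
    [140,[0,0,0],0]
  ]
}}

```text
time: 13.45
tool_pos: [0.4055, 0.3621, 0.1165]
ee_rot: [3.141, 0.0, 2.095]
wrist_force: [-0.5, 0.0, 0.5]
width: 0.0422
finger_force: 0.0
```

```bash
python3 -c "
from h import *
go((.4042,.3663,.019),30.1)"
```

```text
twist -0.1 shift [ 4.3  1.  97.5] q6 0.1
```

Request:
{"fn": "carry_out", "kwargs": {
  "increments": [
    [140,[4,1,35],0],
    [140,[0,0,35],0],
    [140,[0,0,18],0],
    [140,[0,0,8],0],
    [140,[0,0,1],0],
    [255,[0,0,0],0],
    [255,[0,0,0],0],
    [255,[0,0,0],0]
  ]
}}

```text
time: 14.25
tool_pos: [0.4049, 0.3674, 0.0208]
ee_rot: [3.138, -0.0, 2.096]
wrist_force: [0.5, 0.1, -0.1]
width: 0.0218
finger_force: 0.2
```

Request:
{"fn": "carry_out", "kwargs": {
  "increments": [
    [255,[0,0,0],0],
    [255,[0,0,0],0],
    [255,[0,0,-20],0],
    [255,[0,0,-40],6],
    [255,[0,0,-40],7],
    [255,[0,0,-40],7],
    [255,[0,0,-40],7],
    [255,[0,0,-10],7]
  ]
}}

```text
time: 15.05
tool_pos: [0.4054, 0.3682, 0.215]
ee_rot: [3.135, -0.006, 1.498]
wrist_force: [0.6, -0.3, -0.5]
width: 0.0195
finger_force: 30.0
```

```bash
python3 -c "
from h import *
go(P(.033,.042,.21),-4.4)"
```

```text
twist 0.2 shift [-348.1  174.4    5. ] q6 0.71
```

Request:
{"fn": "carry_out", "kwargs": {
  "increments": [
    [255,[-36,19,0],0],
    [255,[-39,19,0],0],
    [255,[-39,19,0],0],
    [255,[-39,19,0],0],
    [255,[-39,19,0],0],
    [255,[-39,19,0],0],
    [255,[-39,20,0],0],
    [255,[-39,20,0],0]
  ]
}}

```text
time: 15.85
tool_pos: [0.5364, 0.0465, 0.2087]
ee_rot: [-3.141, -0.0, 1.503]
wrist_force: [1.2, 0.1, -1.0]
width: 0.0189
finger_force: 30.0
```

Request:
{"fn": "carry_out", "kwargs": {
  "increments": [
    [255,[-39,20,0],0],
    [255,[0,0,0],0],
    [255,[0,0,0],0],
    [255,[0,0,0],0]
  ]
}}

```text
time: 16.25
tool_pos: [0.5532, 0.0087, 0.2088]
ee_rot: [-3.14, -0.001, 1.503]
wrist_force: [-0.2, -0.3, -0.9]
width: 0.0193
finger_force: 30.0
```

```bash
python3 -c "
from h import *
go(P(.033,.042,.157),-4.4)"
```

```text
twist 0.5 shift [-1.  -0.5 51.8] q6 -0.02
```

Request:
{"fn": "carry_out", "kwargs": {
  "increments": [
    [255,[-1,0,20],0],
    [255,[0,0,20],0],
    [255,[0,0,9],0],
    [255,[0,0,3],0],
    [255,[0,0,0],0],
    [160,[0,0,0],0],
    [160,[0,0,0],0],
    [160,[0,0,0],0]
  ]
}}

```text
time: 17.05
tool_pos: [0.5542, 0.0067, 0.1584]
ee_rot: [3.14, -0.0, 1.502]
wrist_force: [0.8, -0.2, 0.7]
width: 0.0345
finger_force: 0.0
```

Request:
{"fn": "carry_out", "kwargs": {
  "increments": [
    [160,[0,0,0],0],
    [160,[0,0,-20],0],
    [160,[0,0,-35],0],
    [160,[0,0,0],0]
  ]
}}

```text
time: 17.45
tool_pos: [0.5561, 0.0065, 0.218]
ee_rot: [3.131, 0.0, 1.502]
wrist_force: [0.4, 0.4, 1.2]
width: 0.0347
finger_force: 0.0
```

```bash
python3 -c "
from h import *
c=robot.get_calibration('top');im=robot.snapshot('top')
B=bars(im,c,roi=(160,215,270,345))
for b in B:print(b)
b=B[0];go((*b[1],.10),b[2]-90)
"
```

```text
((196, 264), array([0.4877, 0.3727]), np.float64(139.2), array([19., 61.]))
twist -53.1 shift [290.4 233.  115.6] q6 -0.02
```

Request:
{"fn": "carry_out", "kwargs": {
  "increments": [
    [140,[0,0,0],-7.5],
    [140,[0,0,0],-7.5],
    [140,[0,0,0],-7.5],
    [140,[0,0,0],-7.5],
    [140,[0,0,0],-7.5],
    [140,[0,0,0],-7.5],
    [140,[0,0,0],-7.5],
    [140,[30,24,0],0]
  ]
}}

```text
time: 18.3
tool_pos: [0.547, 0.0418, 0.2102]
ee_rot: [-3.139, -0.001, 2.415]
wrist_force: [0.4, 0.4, -1.0]
width: 0.0428
finger_force: 0.0
```

Request:
{"fn": "carry_out", "kwargs": {
  "increments": [
    [140,[32,26,0],0],
    [140,[32,26,0],0],
    [140,[32,26,0],0],
    [140,[32,26,20],0],
    [140,[32,26,25],0],
    [140,[32,26,25],0],
    [140,[32,26,25],0],
    [140,[32,26,0],0]
  ]
}}

```text
time: 19.1
tool_pos: [0.4891, 0.3696, 0.1105]
ee_rot: [-3.131, -0.003, 2.419]
wrist_force: [0.4, -0.3, -0.2]
width: 0.0425
finger_force: 0.0
```

Request:
{"fn": "carry_out", "kwargs": {
  "increments": [
    [140,[0,0,0],0],
    [140,[0,0,0],0],
    [140,[0,0,0],0]
  ]
}}

```text
time: 19.4
tool_pos: [0.4928, 0.3689, 0.117]
ee_rot: [-3.141, 0.0, 2.418]
wrist_force: [0.3, -0.2, 0.4]
width: 0.0425
finger_force: 0.0
```

```bash
python3 -c "
from h import *
go((.4877,.3727,.019),48.3)"
```

```text
twist 0.2 shift [ 6.3 -0.6 98. ] q6 -0.3
```

Request:
{"fn": "carry_out", "kwargs": {
  "increments": [
    [140,[6,-1,35],0],
    [140,[0,0,35],0],
    [140,[0,0,18],0],
    [140,[0,0,9],0],
    [140,[0,0,1],0],
    [255,[0,0,0],0],
    [255,[0,0,0],0],
    [255,[0,0,0],0]
  ]
}}

```text
time: 20.2
tool_pos: [0.4883, 0.3736, 0.0208]
ee_rot: [3.139, 0.001, 2.418]
wrist_force: [0.4, -0.1, 0.3]
width: 0.0216
finger_force: 0.0
```

Request:
{"fn": "carry_out", "kwargs": {
  "increments": [
    [255,[0,0,0],0],
    [255,[0,0,0],0],
    [255,[0,0,-20],0],
    [255,[0,0,-40],8],
    [255,[0,0,-40],8],
    [255,[0,0,-40],8],
    [255,[0,0,-40],8],
    [255,[0,0,-10],8]
  ]
}}

```text
time: 21.0
tool_pos: [0.489, 0.3744, 0.2155]
ee_rot: [3.133, -0.004, 1.715]
wrist_force: [0.0, -0.2, 0.6]
width: 0.0194
finger_force: 30.0
```

```bash
python3 -c "
from h import *
go(P(-.033,.042,.21),-4.4)"
```

```text
twist 12.7 shift [-360.7   25.5    5.5] q6 0.42
```

Request:
{"fn": "carry_out", "kwargs": {
  "increments": [
    [255,[0,0,0],6.4],
    [255,[0,0,0],6.3],
    [255,[-42,3,0],0],
    [255,[-44,3,0],0],
    [255,[-46,3,0],0],
    [255,[-46,3,0],0],
    [255,[-46,3,0],0],
    [255,[-46,3,0],0]
  ]
}}

```text
time: 21.8
tool_pos: [0.4853, 0.101, 0.2089]
ee_rot: [-3.141, -0.0, 1.499]
wrist_force: [-0.5, -0.0, -1.2]
width: 0.0193
finger_force: 30.0
```

Request:
{"fn": "carry_out", "kwargs": {
  "increments": [
    [255,[-46,4,0],0],
    [255,[-45,4,0],0],
    [255,[0,0,0],0],
    [255,[0,0,0],0],
    [255,[0,0,0],0]
  ]
}}

```text
time: 22.3
tool_pos: [0.4873, 0.0121, 0.209]
ee_rot: [-3.141, -0.001, 1.5]
wrist_force: [-0.3, 0.3, -0.1]
width: 0.0196
finger_force: 30.0
```

```bash
python3 -c "
from h import *
go(P(-.033,.042,.157),-4.4)"
```

```text
twist 0.3 shift [ 0.6 -0.5 52. ] q6 -0.02
```

Request:
{"fn": "carry_out", "kwargs": {
  "increments": [
    [255,[1,0,20],0],
    [255,[0,0,20],0],
    [255,[0,0,9],0],
    [255,[0,0,3],0],
    [255,[0,0,0],0],
    [160,[0,0,0],0],
    [160,[0,0,0],0],
    [160,[0,0,0],0]
  ]
}}

```text
time: 23.1
tool_pos: [0.4881, 0.0122, 0.1583]
ee_rot: [3.14, -0.0, 1.499]
wrist_force: [-0.1, -0.8, -0.7]
width: 0.0347
finger_force: 0.0
```

Request:
{"fn": "carry_out", "kwargs": {
  "increments": [
    [160,[0,0,0],0],
    [160,[0,0,-20],0],
    [160,[0,0,-40],0],
    [80,[-35,0,-5],0],
    [80,[-45,0,0],0],
    [80,[-45,0,0],0],
    [80,[-45,0,0],0],
    [80,[-45,0,0],0]
  ]
}}

```text
time: 23.9
tool_pos: [0.4717, -0.204, 0.2227]
ee_rot: [3.141, 0.0, 1.499]
wrist_force: [-0.4, 0.1, -0.1]
width: 0.064
finger_force: 0.0
```

```bash
python3 -c "
from h import *
go((.489,-.377,.21),-4.4)"
```

```text
twist 0.3 shift [-171.1   30.5   12.7] q6 -0.45
```

Request:
{"fn": "carry_out", "kwargs": {
  "increments": [
    [80,[-42,8,0],0],
    [80,[-42,8,0],0],
    [80,[-42,8,0],0],
    [80,[-42,8,0],0],
    [80,[0,0,0],0],
    [80,[0,0,0],0],
    [80,[0,0,0],0]
  ]
}}

```text
time: 24.6
tool_pos: [0.492, -0.3712, 0.2224]
ee_rot: [3.141, -0.001, 1.5]
wrist_force: [-0.5, 0.0, 0.2]
width: 0.0646
finger_force: 0.0
```

```bash
python3 -c "
from h import *
o=robot.get_obs();print(o['tool_pos'])
im=robot.snapshot('scene');cv2.imwrite('pics/s3.png',im[150:330,60:380].repeat(2,0).repeat(2,1))
c=robot.get_calibration('top');im=robot.snapshot('top')
print(bars(im,c,roi=(160,215,270,345)))
cv2.imwrite('pics/t3.png',im[170:350,290:560].repeat(2,0).repeat(2,1))
"
```

```text
[ 0.49198535 -0.37115196  0.22244433]
[]
```

View pics/s3.png

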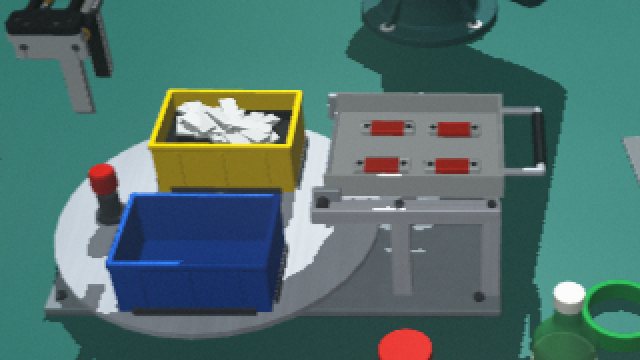

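View pics/t3.png

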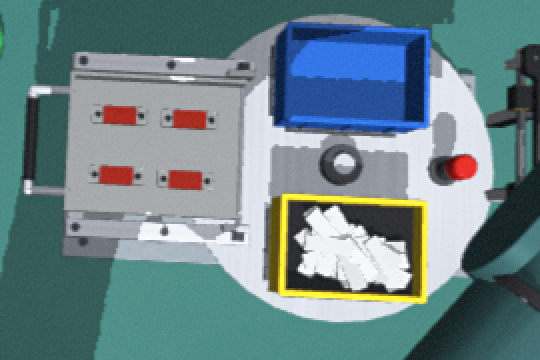

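All four bars lie neatly in the tray, at (387,128), (455,129), (381,165) and (453,166) in the scene crop. The knob is at (103,178) in the scene crop and (461,167) in the top crop. I'll refine the knob position from both views.

```bash
python3 -c "
from h import *
for n,r,z in(('scene',(95,225,130,260),.092),('top',(500,230,540,275),.102)):
    im=robot.snapshot(n);c=robot.get_calibration(n)
    h,s,v=cv2.split(cv2.cvtColor(im,cv2.COLOR_BGR2HSV))
    m=(((h<8)|(h>172))&(s>150)&(v>60)).astype(np.uint8)[r[1]:r[3],r[0]:r[2]]
    y,x=np.nonzero(m);print(n,len(x),x.mean()+r[0],y.mean()+r[1],[ray(c,(x.mean()+r[0],y.mean()+r[1]),q)[:2].round(4) for q in (z,z+.003)],x.min()+r[0],x.max()+r[0],y.min()+r[1],y.max()+r[1])
go((.489,-.377,.087),-4.4)
"
```

```text
scene 146 110.4041095890411 238.6917808219178 [array([ 0.4923, -0.3858]), array([ 0.496 , -0.3846])] 105 116 232 246
top 150 520.0733333333334 253.46 [array([ 0.4904, -0.381 ]), array([ 0.4902, -0.3798])] 513 527 248 259
twist 0.4 shift [ -6.4  -2.7 135.9] q6 -0.67
```

Request:
{"fn": "carry_out", "kwargs": {
  "increments": [
    [80,[-9,-2,35],0],
    [80,[0,0,40],0],
    [80,[0,0,35],0],
    [80,[0,0,15],0],
    [80,[0,0,7],0],
    [255,[0,0,0],0],
    [255,[0,0,0],0],
    [255,[0,0,0],0]
  ]
}}

```text
time: 25.6
tool_pos: [0.4904, -0.3818, 0.0927]
ee_rot: [3.138, 0.003, 1.499]
wrist_force: [0.7, 0.2, -0.7]
width: 0.044
finger_force: 0.0
```

Request:
{"fn": "carry_out", "kwargs": {
  "increments": [
    [255,[0,0,0],0],
    [255,[0,0,0],0],
    [255,[0,0,0],0],
    [255,[0,0,0],0]
  ]
}}

```text
time: 26.0
tool_pos: [0.4918, -0.3819, 0.0921]
ee_rot: [3.135, 0.003, 1.499]
wrist_force: [4.9, -1.6, 2.3]
width: 0.0296
finger_force: 30.0
```

Request:
{"fn": "carry_out", "kwargs": {
  "increments": [
    [255,[0,0,-5],0],
    [255,[0,0,-5],0],
    [255,[0,0,-5],0],
    [255,[0,0,-4],0],
    [255,[0,0,0],0],
    [255,[0,0,0],0]
  ]
}}

```text
time: 26.6
tool_pos: [0.4896, -0.3816, 0.1084]
ee_rot: [3.141, 0.001, 1.498]
wrist_force: [3.5, -4.1, -8.0]
width: 0.0296
finger_force: 30.0
```

Request:
{"fn": "carry_out", "kwargs": {
  "increments": [
    [255,[0,0,-3],0],
    [255,[1.8,12.1,0],0],
    [255,[2.4,12.2,0],0],
    [255,[3,11.9,0],0],
    [255,[4.1,11.5,0],0],
    [255,[5.2,11.1,0],0],
    [255,[0,0,0],0]
  ]
}}

```text
time: 27.3
tool_pos: [0.549, -0.3678, 0.11]
ee_rot: [-3.139, -0.002, 1.501]
wrist_force: [1.0, -2.9, -7.2]
width: 0.0288
finger_force: 29.8
```

```bash
python3 -c "
from h import *
o=robot.get_obs();p=o['tool_pos'];A=np.array([.4995,-.2560]);d=p[:2]-A
print(p,o['wrist_force'],np.hypot(*d),np.degrees(np.arctan2(d[1],d[0])))"
```

```text
[ 0.54897459 -0.36781705  0.10996304] [ 1.0295894  -2.94229315 -7.19644087] 0.12227341708195948 -66.13252001663105
```

Request:
{"fn": "carry_out", "kwargs": {
  "increments": [
    [255,[6.3,10.5,0],0],
    [255,[7.3,9.9,0],0],
    [255,[8.2,9.1,0],0],
    [255,[9.1,8.2,0],0],
    [255,[9.9,7.3,0],0],
    [255,[10.5,6.3,0],0],
    [255,[0,0,0],0],
    [255,[0,0,0],0]
  ]
}}

```text
time: 28.1
tool_pos: [0.6049, -0.3166, 0.113]
ee_rot: [-3.141, -0.006, 1.502]
wrist_force: [-0.3, 4.3, -2.6]
width: 0.0003
finger_force: 2.3
```

```bash
python3 -c "
from h import *
o=robot.get_obs();p=o['tool_pos']
for A in([.4995,-.2560],[.500,-.254]):
  d=p[:2]-np.array(A);print(p,o['wrist_force'],np.hypot(*d),np.degrees(np.arctan2(d[1],d[0])))
im=robot.snapshot('scene');cv2.imwrite('pics/s4.png',im[120:330,60:380].repeat(2,0).repeat(2,1))
"
```

```text
[ 0.60488864 -0.31661959  0.11298259] [-0.30759748  4.32112478 -2.6218701 ] 0.12157919086080127 -29.907533830188054
[ 0.60488864 -0.31661959  0.11298259] [-0.30759748  4.32112478 -2.6218701 ] 0.12215907412720269 -30.837635963587736
```

View pics/s4.png

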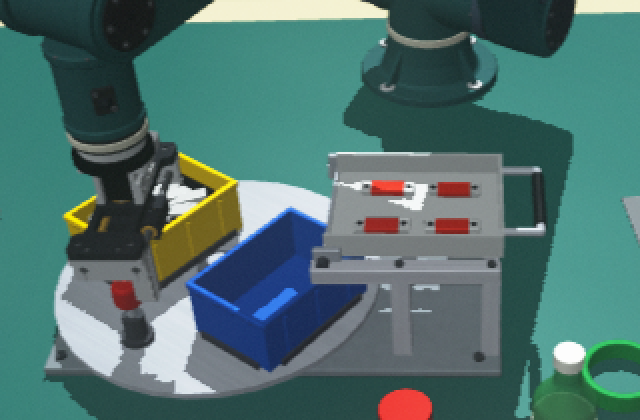

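The grip slipped. The turntable stands partway round, about 35–40°, with the knob at (122,293) in the crop, just under the shut fingers. I'll back off, measure and regrip with the closing line tangential.

Request:
{"fn": "carry_out", "kwargs": {
  "increments": [
    [255,[0,0,-30],0],
    [255,[0,0,-40],0],
    [80,[0,0,-40],0],
    [80,[-40,0,0],0],
    [80,[-40,0,0],0],
    [80,[-40,0,0],0],
    [80,[0,0,0],0],
    [80,[0,0,0],0]
  ]
}}

```text
time: 28.95
tool_pos: [0.5968, -0.4415, 0.2249]
ee_rot: [3.136, 0.002, 1.498]
wrist_force: [0.5, 0.3, -1.0]
width: 0.0449
finger_force: 0.0
```

```bash
cat >> h.py <<'E'
def knob(n,r,z):
    im=robot.snapshot(n);c=robot.get_calibration(n)
    h,s,v=cv2.split(cv2.cvtColor(im,cv2.COLOR_BGR2HSV))
    m=(((h<8)|(h>172))&(s>150)&(v>60)).astype(np.uint8)[r[1]:r[3],r[0]:r[2]]
    y,x=np.nonzero(m);px=(x.mean()+r[0],y.mean()+r[1]);p=ray(c,px,z)[:2]
    d=p-np.array([.4998,-.2545]);print(n,len(x),px,p.round(4),np.hypot(*d).round(4),np.degrees(np.arctan2(d[1],d[0])).round(1))
    return im
E
python3 -c "
from h import *
knob('scene',(95,235,150,280),.104)
im=knob('top',(480,180,545,275),.114)
cv2.imwrite('pics/t4.png',im[170:350,290:560].repeat(2,0).repeat(2,1))
"
```

```text
scene 182 (np.float64(121.77472527472527), np.float64(265.24175824175825)) [ 0.5973 -0.3415] 0.1307 -41.8
top 142 (np.float64(500.4225352112676), np.float64(207.74647887323943)) [ 0.5937 -0.3379] 0.1256 -41.6
```

View pics/t4.png

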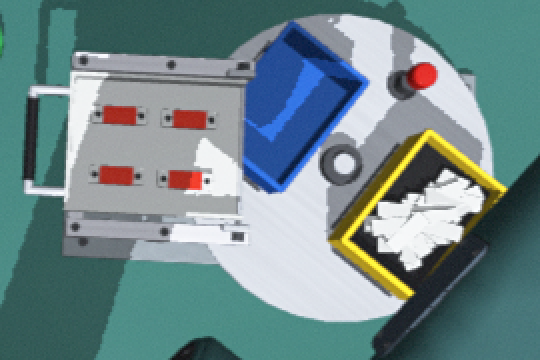

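The blue bin has its corner under the lip and the knob stands at (424,74) in the crop, angle −41.6°, with about 37° to go. Regripping tangentially.

```bash
python3 -c "
from h import *
go((.5937,-.3379,.16),48.4)"
```

```text
twist -52.4 shift [70.  74.1 64.8] q6 -0.64
```

Request:
{"fn": "carry_out", "kwargs": {
  "increments": [
    [80,[0,0,0],-7.5],
    [80,[0,0,0],-7.5],
    [80,[0,0,0],-7.5],
    [80,[0,0,0],-7.5],
    [80,[0,0,0],-7.5],
    [80,[0,0,0],-7.5],
    [80,[0,0,0],-7.5],
    [80,[0,0,0],0]
  ]
}}

```text
time: 29.85
tool_pos: [0.5965, -0.4391, 0.224]
ee_rot: [3.141, 0.003, 2.417]
wrist_force: [-0.5, -0.8, 0.2]
width: 0.0645
finger_force: 0.0
```

Request:
{"fn": "carry_out", "kwargs": {
  "increments": [
    [80,[23,24,0],0],
    [80,[24,25,10],0],
    [80,[23,25,15],0],
    [80,[0,0,20],0],
    [80,[0,0,15],0],
    [80,[0,0,0],0],
    [80,[0,0,0],0]
  ]
}}

```text
time: 30.55
tool_pos: [0.5922, -0.3394, 0.1623]
ee_rot: [3.142, -0.0, 2.414]
wrist_force: [0.2, -0.2, 0.1]
width: 0.0644
finger_force: 0.0
```

```bash
python3 -c "
from h import *
go((.5937,-.3379,.100),48.4)"
```

```text
twist -0.1 shift [-0.2  2.1 62.3] q6 -1.45
```

Request:
{"fn": "carry_out", "kwargs": {
  "increments": [
    [80,[0,2,25],0],
    [80,[0,0,25],0],
    [80,[0,0,12],0],
    [80,[0,0,0],0],
    [255,[0,0,0],0],
    [255,[0,0,0],0],
    [255,[0,0,0],0],
    [255,[0,0,0],0]
  ]
}}

```text
time: 31.35
tool_pos: [0.594, -0.3379, 0.1015]
ee_rot: [3.141, 0.002, 2.415]
wrist_force: [-0.0, 0.6, 0.5]
width: 0.0364
finger_force: 0.0
```

Request:
{"fn": "carry_out", "kwargs": {
  "increments": [
    [255,[0,0,0],0],
    [255,[0,0,0],0],
    [255,[0,0,0],0],
    [255,[0,0,-4],0],
    [255,[0,0,-2],0],
    [255,[0,0,0],0]
  ]
}}

```text
time: 31.95
tool_pos: [0.5935, -0.338, 0.1046]
ee_rot: [-3.141, -0.001, 2.415]
wrist_force: [3.3, -3.9, -7.9]
width: 0.0294
finger_force: 30.0
```

Request:
{"fn": "carry_out", "kwargs": {
  "increments": [
    [255,[0.4,10.1,-1],-4.6],
    [255,[0.4,10.1,0],-4.6],
    [255,[0.4,10.1,0],-4.6],
    [255,[0.4,10.1,0],-4.6],
    [255,[0.4,10.1,0],-4.6],
    [255,[0,0,0],0],
    [255,[0,0,0],0]
  ]
}}

```text
time: 32.65
tool_pos: [0.6172, -0.2934, 0.1052]
ee_rot: [3.141, -0.005, 2.815]
wrist_force: [-2.0, -0.2, -8.6]
width: 0.0294
finger_force: 30.0
```

```bash
cat >> h.py <<'E'
def ang():
    o=robot.get_obs();p=o['tool_pos'];d=p[:2]-np.array([.4998,-.2545])
    print(p.round(4),o['wrist_force'].round(1),np.hypot(*d).round(4),np.degrees(np.arctan2(d[1],d[0])).round(2),np.degrees(o['ee_rot'][2]).round(1),o['width'].round(4))
E
python3 -c "
from h import *
ang()"
```

```text
Traceback (most recent call last):
  File "h.py", line 44, in ang
    print(p.round(4),o['wrist_force'].round(1),np.hypot(*d).round(4),np.degrees(np.arctan2(d[1],d[0])).round(2),np.degrees(o['ee_rot'][2]).round(1),o['width'].round(4))
                                                                                                                                                    ^^^^^^^^^^^^^^^^
AttributeError: 'float' object has no attribute 'round'
```

Request:
{"fn": "carry_out", "kwargs": {
  "increments": [
    [255,[0.4,10.1,0],-4.6],
    [255,[0.4,10.1,0],-4.6],
    [255,[0.2,5.5,0],-2.5],
    [255,[0,0,0],0],
    [255,[0,0,3],0],
    [255,[0,0,2],0],
    [255,[0,0,0],0]
  ]
}}

```text
time: 33.35
tool_pos: [0.6217, -0.2688, 0.1003]
ee_rot: [3.139, -0.007, 3.018]
wrist_force: [-4.6, 0.4, -6.2]
width: 0.0294
finger_force: 30.0
```

```bash
sed -i "s/,o\['width'\].round(4))/,o['width'])/" h.py; python3 -c "
from h import *
ang()"
```

```text
[ 0.6217 -0.2688  0.1003] [-4.6  0.4 -6.2] 0.1227 -6.7 172.9 0.029372298310881333
```

Request:
{"fn": "carry_out", "kwargs": {
  "increments": [
    [255,[-1,0,1],0],
    [255,[0,0,1],0],
    [255,[0,1.5,0],-0.7],
    [255,[0,0,0],0],
    [255,[0,0,0],0]
  ]
}}

```text
time: 33.85
tool_pos: [0.6218, -0.2675, 0.0985]
ee_rot: [3.14, -0.009, 3.03]
wrist_force: [-7.8, -0.1, -6.9]
width: 0.0293
finger_force: 30.0
```

Request:
{"fn": "carry_out", "kwargs": {
  "increments": [
    [255,[0,1,0],-0.5],
    [255,[0,1,0],-0.5],
    [255,[0,0,0],0],
    [255,[0,0,0],0]
  ]
}}

```text
time: 34.25
tool_pos: [0.6219, -0.2667, 0.0988]
ee_rot: [3.141, -0.009, 3.046]
wrist_force: [-8.1, -1.8, -6.0]
width: 0.0294
finger_force: 30.0
```

Request:
{"fn": "carry_out", "kwargs": {
  "increments": [
    [255,[3,0,0],0],
    [255,[0,0,1],0],
    [255,[0,0,1],0],
    [255,[0,0,0],0],
    [255,[0,0,0],0]
  ]
}}

```text
time: 34.75
tool_pos: [0.6218, -0.2662, 0.0988]
ee_rot: [-3.141, -0.002, 3.049]
wrist_force: [-5.2, -2.0, -5.1]
width: 0.0295
finger_force: 30.0
```

```bash
python3 -c "
from h import *
ang()"
```

```text
[ 0.6218 -0.2662  0.0988] [-5.2 -2.  -5.1] 0.1226 -5.49 174.7 0.029452475307841237
```

Request:
{"fn": "carry_out", "kwargs": {
  "increments": [
    [255,[1.5,0,2],0],
    [255,[0,1,1],-0.5],
    [255,[0,0,0],0],
    [255,[0,1,0],-0.4],
    [255,[0,0,0],0],
    [255,[0,0,0],0]
  ]
}}

```text
time: 35.35
tool_pos: [0.6216, -0.2671, 0.0964]
ee_rot: [-3.135, 0.003, 3.063]
wrist_force: [-3.4, -9.0, -4.1]
width: 0.0296
finger_force: 30.0
```

Request:
{"fn": "carry_out", "kwargs": {
  "increments": [
    [255,[0,1,0],-0.4],
    [255,[0,0,0],0],
    [255,[0,0,0],0]
  ]
}}

```text
time: 35.65
tool_pos: [0.6215, -0.267, 0.0964]
ee_rot: [-3.134, 0.002, 3.069]
wrist_force: [-3.6, -9.8, -2.9]
width: 0.0295
finger_force: 30.0
```

Request:
{"fn": "carry_out", "kwargs": {
  "increments": [
    [255,[0,-2.5,2],0],
    [255,[0,0,3],0],
    [255,[0,0,3],0],
    [255,[0,0,0],0],
    [255,[0,0,0],0]
  ]
}}

```text
time: 36.15
tool_pos: [0.6214, -0.2678, 0.0896]
ee_rot: [-3.136, 0.002, 3.07]
wrist_force: [-5.2, -5.9, 0.1]
width: 0.0294
finger_force: 30.0
```

The pin is going down into the stop. Releasing it so that it drops home.

Request:
{"fn": "carry_out", "kwargs": {
  "increments": [
    [255,[0,0,2],0],
    [255,[0,0,0],0],
    [100,[0,0,0],0],
    [100,[0,0,0],0],
    [100,[0,0,0],0],
    [100,[0,0,-20],0],
    [100,[0,0,-40],0],
    [100,[0,0,-40],0]
  ]
}}

```text
time: 36.95
tool_pos: [0.6214, -0.2637, 0.1852]
ee_rot: [3.14, -0.001, 3.074]
wrist_force: [1.4, -0.6, 0.9]
width: 0.057
finger_force: 0.0
```

Request:
{"fn": "carry_out", "kwargs": {
  "increments": [
    [100,[0,0,-40],7.5],
    [100,[0,0,0],7.5],
    [147,[0,30,0],7.5],
    [147,[10,40,0],7.5],
    [147,[25,40,0],7.5],
    [147,[30,30,0],7.5],
    [147,[30,30,0],7.5],
    [147,[30,30,0],7.5]
  ]
}}

```text
time: 37.75
tool_pos: [0.6501, -0.0201, 0.226]
ee_rot: [3.14, -0.0, 2.022]
wrist_force: [0.5, -0.5, -0.1]
width: 0.04
finger_force: 0.0
```

```bash
python3 -c "
from h import *
ang()
im=robot.snapshot('scene');cv2.imwrite('pics/s5.png',im[120:330,60:380].repeat(2,0).repeat(2,1))
knob('scene',(95,235,190,300),.092)
go((.527,.103,.25),85.6)
"
```

```text
[ 0.6501 -0.0201  0.226 ] [ 0.5 -0.5 -0.1] 0.2785 57.33 115.8 0.040015407641042854
scene 159 (np.float64(155.9748427672956), np.float64(277.0943396226415)) [ 0.6256 -0.2692] 0.1267 -6.7
twist -59.1 shift [132.6 109.5 -24.4] q6 -0.57
```

View pics/s5.png

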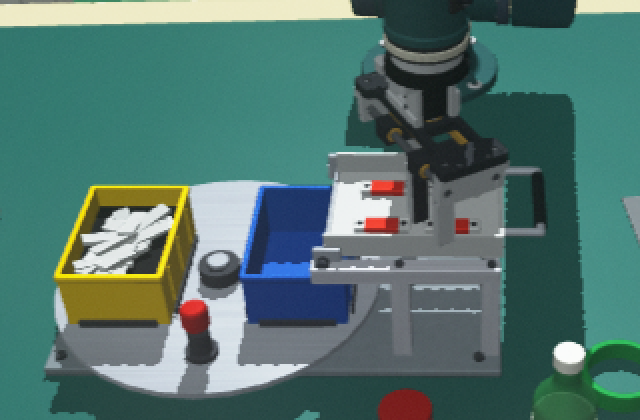

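The blue bin is under the lip, the knob is down at (195,316) at about −4.5°, and the yellow bin is in its nest. All the bars are still in the tray. Next is the handle.

Request:
{"fn": "carry_out", "kwargs": {
  "increments": [
    [147,[0,0,-5],-8.4],
    [147,[0,0,-5],-8.4],
    [147,[0,0,-5],-8.4],
    [147,[0,0,-5],-8.4],
    [147,[0,0,0],-8.4],
    [147,[0,0,0],-8.4],
    [147,[0,0,0],-8.4],
    [147,[0,0,0],0]
  ]
}}

```text
time: 38.65
tool_pos: [0.6503, -0.0232, 0.2453]
ee_rot: [3.141, 0.001, 3.053]
wrist_force: [-0.2, -0.2, 0.6]
width: 0.04
finger_force: 0.0
```

Request:
{"fn": "carry_out", "kwargs": {
  "increments": [
    [147,[32,27,0],0],
    [147,[33,28,0],0],
    [147,[33,28,0],0],
    [147,[33,27,0],0],
    [147,[0,0,0],0],
    [147,[0,0,0],0],
    [147,[0,0,0],0]
  ]
}}

```text
time: 39.35
tool_pos: [0.5302, 0.0978, 0.2453]
ee_rot: [-3.141, 0.001, 3.05]
wrist_force: [0.4, -0.2, -0.1]
width: 0.0398
finger_force: 0.0
```

```bash
python3 -c "
from h import *
im=robot.snapshot('scene');c=robot.get_calibration('scene')
cv2.imwrite('pics/s6.png',im[130:310,200:440].repeat(3,0).repeat(3,1))
v=im.max(2);m=(v<60).astype(np.uint8);k=np.zeros_like(m);k[195:242,322:336]=m[195:242,322:336]
y,x=np.nonzero(k);print(len(x),x.mean(),y.mean(),x.min(),x.max(),y.min(),y.max(),ray(c,(x.mean(),y.mean()),.152))
go((.527,.103,.148),85.6)
"
```

```text
192 329.0052083333333 219.22916666666666 325 333 206 234 [0.52748584 0.10402157 0.152     ]
twist -0.8 shift [ 3.7  5.2 97.1] q6 -1.4
```

View pics/s6.png

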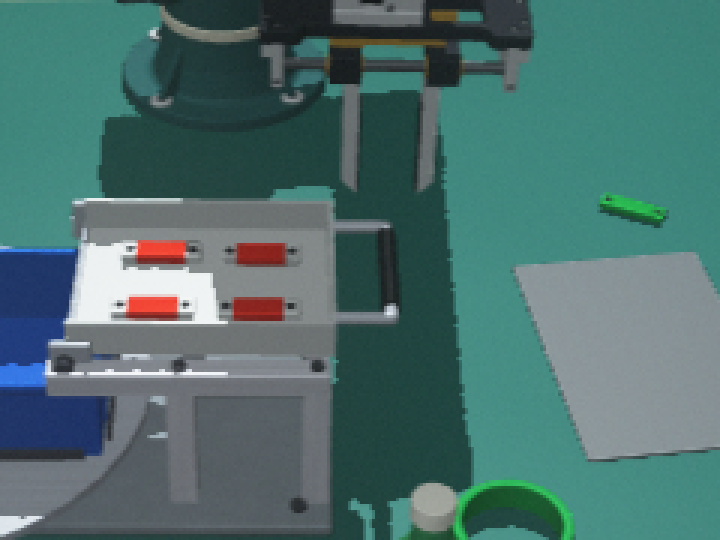

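Four bars are in the tray, the mat is clear, and the handle is at (388,272) in the crop. Both views put it at (0.527, 0.1035), so I'll go down onto it.

Request:
{"fn": "carry_out", "kwargs": {
  "increments": [
    [147,[4,6,20],-0.8],
    [147,[0,0,30],0],
    [147,[0,0,25],0],
    [147,[0,0,15],0],
    [147,[0,0,6],0],
    [147,[0,0,0],0]
  ]
}}

```text
time: 40.0
tool_pos: [0.5262, 0.1043, 0.1486]
ee_rot: [-3.141, -0.001, 3.065]
wrist_force: [-0.2, 0.1, 0.7]
width: 0.0399
finger_force: 0.0
```

Request:
{"fn": "carry_out", "kwargs": {
  "increments": [
    [255,[0,0,0],0],
    [255,[0,0,0],0],
    [255,[0,0,0],0],
    [255,[0,0,0],0],
    [255,[0,0,0],0],
    [255,[0,0,0],0]
  ]
}}

```text
time: 40.6
tool_pos: [0.5265, 0.1032, 0.1504]
ee_rot: [-3.139, 0.002, 3.065]
wrist_force: [-0.6, -4.8, 2.9]
width: 0.0131
finger_force: 30.0
```

Request:
{"fn": "carry_out", "kwargs": {
  "increments": [
    [255,[0,-1,-11.5],0],
    [255,[0,-1.7,-11.4],0],
    [255,[0,-2.2,-11.3],0],
    [255,[0,-2.7,-11.2],0],
    [255,[0,-3.3,-11.1],0],
    [255,[0,-3.8,-10.8],0],
    [255,[0,-4.4,-10.7],0],
    [255,[0,-4.9,-10.4],0]
  ]
}}

```text
time: 41.4
tool_pos: [0.5247, 0.0809, 0.2377]
ee_rot: [3.141, 0.001, 3.066]
wrist_force: [5.5, -0.8, -6.4]
width: 0.013
finger_force: 30.0
```

```bash
cat >> h.py <<'E'
def tilt():
    o=robot.get_obs();p=o['tool_pos'];u=np.array([.076,.997]);H=np.array([.5273,.1035])-.230*u
    y=(p[:2]-H)@u; z=p[2]+.003-.137    # bar about 3 mm above the TCP
    print(p.round(4),o['wrist_force'].round(1),o['width'],"r",np.hypot(y,z).round(4),"tilt",(np.arctan2(z,y)-np.arctan2(15,230)).round(3))
E
python3 -c "
from h import *
tilt()"
```

```text
[0.5247 0.0809 0.2377] [ 5.5 -0.8 -6.4] 0.013037278022924356 r 0.2318 tilt 0.399
```

Request:
{"fn": "carry_out", "kwargs": {
  "increments": [
    [255,[0,-2.7,-5.1],0],
    [255,[0,-2.8,-5],0],
    [255,[0,-2.9,-5],0],
    [255,[0,-3,-5],0],
    [255,[0,-3.2,-4.8],0],
    [255,[0,-3.3,-4.7],0],
    [255,[0,-3.4,-4.7],0],
    [255,[0,-3.5,-4.6],0]
  ]
}}

```text
time: 42.2
tool_pos: [0.5231, 0.0577, 0.2773]
ee_rot: [3.138, 0.002, 3.068]
wrist_force: [5.6, 1.3, -3.1]
width: 0.013
finger_force: 30.0
```

Request:
{"fn": "carry_out", "kwargs": {
  "increments": [
    [255,[0,-3.6,-4.5],0],
    [255,[0,-3.7,-4.4],0],
    [255,[0,-3.8,-4.3],0],
    [255,[0,-3.9,-4.2],0],
    [255,[0,-4,-4.1],0],
    [255,[0,-4.2,-4],0],
    [255,[0,-4.3,-3.9],0],
    [255,[0,-4.3,-3.8],0]
  ]
}}

```text
time: 43.0
tool_pos: [0.5209, 0.0271, 0.312]
ee_rot: [3.135, 0.005, 3.07]
wrist_force: [5.4, 4.0, 1.0]
width: 0.0131
finger_force: 30.0
```

```bash
python3 -c "
from h import *
tilt()"
```

```text
[0.5209 0.0271 0.312 ] [5.4 4.  1. ] 0.013101420643165336 r 0.2349 tilt 0.794
```

Request:
{"fn": "carry_out", "kwargs": {
  "increments": [
    [255,[0,-4.5,-3.2],0],
    [255,[0,-4.5,-3.1],0],
    [255,[0,-4.6,-3],0],
    [255,[0,-4.7,-3],0],
    [255,[0,-4.8,-2.8],0],
    [255,[0,-4.9,-2.8],0],
    [255,[0,-5,-2.7],0],
    [255,[0,0,0],0]
  ]
}}

```text
time: 43.8
tool_pos: [0.5183, -0.0046, 0.3361]
ee_rot: [3.133, 0.01, 3.072]
wrist_force: [3.3, 8.3, 10.3]
width: 0.0131
finger_force: 30.0
```

Request:
{"fn": "carry_out", "kwargs": {
  "increments": [
    [255,[0,-4,-2],0],
    [255,[0,0,0],0],
    [255,[0,0,0],0],
    [255,[0,0,0],0],
    [255,[0,0,0],0]
  ]
}}

```text
time: 44.3
tool_pos: [0.518, -0.0081, 0.3381]
ee_rot: [3.133, 0.01, 3.072]
wrist_force: [3.2, 9.0, 10.5]
width: 0.0133
finger_force: 30.0
```

```bash
python3 -c "
from h import *
tilt()
im=robot.snapshot('scene');cv2.imwrite('pics/s7.png',im[90:330,120:440].repeat(2,0).repeat(2,1))
"
```

```text
[ 0.518  -0.0081  0.3381] [ 3.2  9.  10.5] 0.013279209417383626 r 0.2357 tilt 0.982
```

View pics/s7.png

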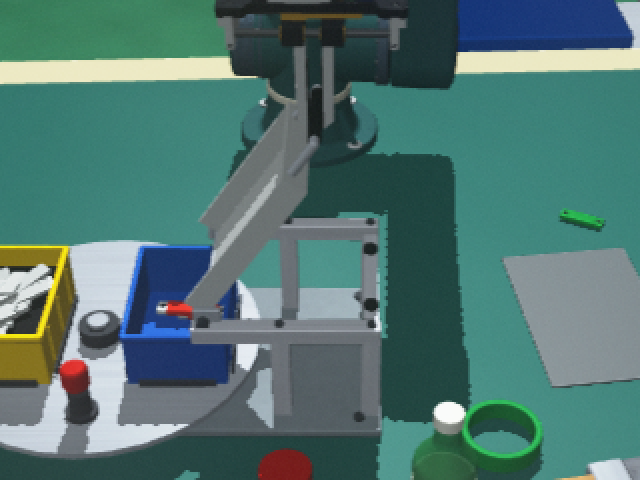

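Request:
{"fn": "carry_out", "kwargs": {
  "increments": [
    [255,[0,0.5,-2],0],
    [255,[0,-2,-2],0],
    [255,[0,-2,-1],0],
    [255,[0,0,0],0],
    [255,[0,0,0],0],
    [255,[0,0,0],0]
  ]
}}

```text
time: 44.95
tool_pos: [0.5176, -0.0128, 0.341]
ee_rot: [3.135, 0.007, 3.071]
wrist_force: [3.4, 4.6, 6.6]
width: 0.0131
finger_force: 30.0
```

```bash
python3 -c "
from h import *
tilt()
a=robot.snapshot('top')[190:310,330:490].repeat(2,0).repeat(2,1);b=robot.snapshot('scene')[200:320,170:330].repeat(2,0).repeat(2,1)
cv2.imwrite('pics/c8.png',np.hstack([a,b]))
"
```

```text
[ 0.5176 -0.0128  0.341 ] [3.4 4.6 6.6] 0.013065990375167336 r 0.2359 tilt 1.005
```

View pics/c8.png

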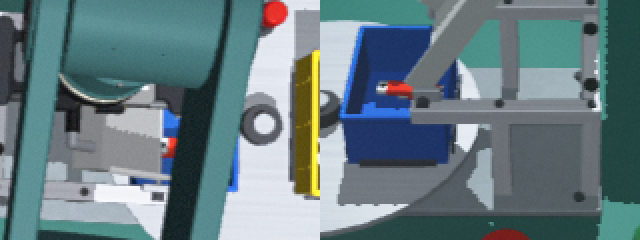

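A red bar shows at (395,88) in the scene half, just below the lip, but the arm hides part of the bin. I'll tilt a little more and locate the red in height.

Request:
{"fn": "carry_out", "kwargs": {
  "increments": [
    [255,[0,-4.8,-2.5],0],
    [255,[0,-4.8,-2.3],0],
    [255,[0,-2,-1],0],
    [255,[0,0,0],0],
    [255,[0,0,0],0],
    [255,[0,0,0],0]
  ]
}}

```text
time: 45.65
tool_pos: [0.5164, -0.0245, 0.3469]
ee_rot: [3.136, 0.006, 3.071]
wrist_force: [2.8, 4.8, 6.1]
width: 0.013
finger_force: 30.0
```

```bash
python3 -c "
from h import *
tilt()
im=robot.snapshot('scene');c=robot.get_calibration('scene')
h,s,v=cv2.split(cv2.cvtColor(im,cv2.COLOR_BGR2HSV))
m=(((h<8)|(h>172))&(s>150)&(v>60)).astype(np.uint8);k=np.zeros_like(m);k[205:275,180:300]=m[205:275,180:300]
n,l,st,ce=cv2.connectedComponentsWithStats(k)
for i in range(1,n):
  if st[i,4]>5: print(st[i],ce[i].round(1),[ray(c,ce[i],z).round(3).tolist() for z in(.05,.08,.11,.137)])
cv2.imwrite('pics/c9.png',cv2.resize(im[190:320,160:330],None,fx=4,fy=4,interpolation=2))
"
```

```text
[ 0.5164 -0.0245  0.3469] [2.8 4.8 6.1] 0.012996816559813997 r 0.2359 tilt 1.061
[204 241  12   8  64] [209. 244.] [[0.475, -0.171, 0.05], [0.51, -0.166, 0.08], [0.546, -0.162, 0.11], [0.578, -0.158, 0.137]]
```

View pics/c9.png

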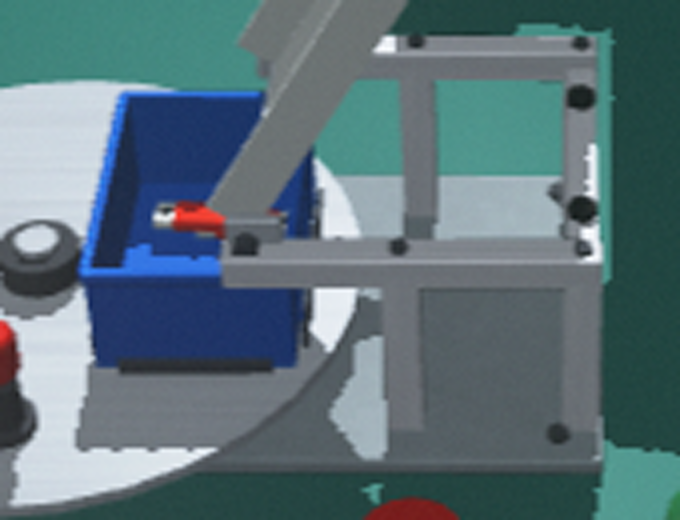

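The red pixel stayed at (209,244) under the extra tilt, so that bar rests in the bin. The others are hidden behind the tray. Lowering gently.

Request:
{"fn": "carry_out", "kwargs": {
  "increments": [
    [255,[0,8,4.5],0],
    [255,[0,10,5.8],0],
    [255,[0,9.8,6.2],0],
    [255,[0,9.4,6.8],0],
    [255,[0,9,7.3],0],
    [255,[0,8.6,7.8],0],
    [255,[0,8.2,8.2],0],
    [255,[0,7.7,8.6],0]
  ]
}}

```text
time: 46.5
tool_pos: [0.5215, 0.0462, 0.2905]
ee_rot: [3.136, 0.004, 3.07]
wrist_force: [1.9, 6.8, 3.8]
width: 0.013
finger_force: 30.0
```

```bash
python3 -c "
from h import *
tilt()"
```

```text
[0.5215 0.0462 0.2905] [1.9 6.8 3.8] 0.012990370915550463 r 0.2328 tilt 0.672
```

Request:
{"fn": "carry_out", "kwargs": {
  "increments": [
    [255,[0,7.2,9],0],
    [255,[0,6.7,9.4],0],
    [255,[0,6.2,9.7],0],
    [255,[0,5.7,10],0],
    [255,[0,5.2,10.3],0],
    [255,[0,4.7,10.5],0],
    [255,[0,4.2,10.7],0],
    [255,[0,3.7,10.9],0]
  ]
}}

```text
time: 47.3
tool_pos: [0.5247, 0.0915, 0.2091]
ee_rot: [3.132, 0.002, 3.07]
wrist_force: [2.5, 10.6, 2.4]
width: 0.0134
finger_force: 30.0
```

```bash
python3 -c "
from h import *
tilt(); go((.5265,.1035,.1504),85.6)"
```

```text
[0.5247 0.0915 0.2091] [ 2.5 10.6  2.4] 0.013358469537723369 r 0.2304 tilt 0.267
twist 0.3 shift [-0.8 12.1 58.7] q6 -1.44
```

Request:
{"fn": "carry_out", "kwargs": {
  "increments": [
    [255,[0,4.5,9],0],
    [255,[0,3.5,9],0],
    [255,[0,2.5,9],0],
    [255,[0,2,8],0],
    [255,[0,1.5,7],0],
    [255,[0,1,6],0],
    [255,[0,0.5,4],0],
    [255,[0,0,3],0]
  ]
}}

```text
time: 48.1
tool_pos: [0.5255, 0.1029, 0.152]
ee_rot: [3.14, -0.001, 3.067]
wrist_force: [1.6, 6.6, -2.1]
width: 0.0132
finger_force: 30.0
```

```bash
python3 -c "
from h import *
tilt()"
```

```text
[0.5255 0.1029 0.152 ] [ 1.6  6.6 -2.1] 0.013155472926498261 r 0.2299 tilt 0.013
```

Request:
{"fn": "carry_out", "kwargs": {
  "increments": [
    [255,[0,1,1],0],
    [255,[0,0,1],0],
    [255,[0,0,1],0],
    [255,[0,0,0],0],
    [255,[0,0,0],0]
  ]
}}

```text
time: 48.6
tool_pos: [0.5256, 0.1031, 0.1493]
ee_rot: [3.141, -0.001, 3.066]
wrist_force: [0.9, 4.4, -2.0]
width: 0.0132
finger_force: 30.0
```

Request:
{"fn": "carry_out", "kwargs": {
  "increments": [
    [255,[0,0.5,1],0],
    [255,[0,0,1],0],
    [255,[0,0,0],0],
    [255,[0,0,0],0]
  ]
}}

```text
time: 49.0
tool_pos: [0.5256, 0.1032, 0.1486]
ee_rot: [-3.141, 0.0, 3.066]
wrist_force: [-2.9, 2.2, 4.7]
width: 0.0131
finger_force: 30.0
```

Fz has turned positive, so the tray is on its rest. Opening to the same 40 mm, rising and moving aside.

Request:
{"fn": "carry_out", "kwargs": {
  "increments": [
    [147,[0,0,0],0],
    [147,[0,0,0],0],
    [147,[0,0,0],0],
    [147,[0,0,0],0],
    [147,[0,0,-15],0],
    [147,[0,0,-30],0],
    [147,[0,0,-40],0],
    [147,[0,0,-10],0]
  ]
}}

```text
time: 49.8
tool_pos: [0.528, 0.1035, 0.2489]
ee_rot: [3.14, 0.01, 3.066]
wrist_force: [0.6, -0.1, 0.8]
width: 0.0397
finger_force: 0.0
```

Request:
{"fn": "carry_out", "kwargs": {
  "increments": [
    [147,[10,40,0],0],
    [147,[20,40,0],0],
    [147,[20,40,0],0],
    [147,[20,40,0],0],
    [147,[20,40,0],0],
    [147,[0,0,0],0],
    [147,[0,0,0],0]
  ]
}}

```text
time: 50.5
tool_pos: [0.4508, 0.3101, 0.2422]
ee_rot: [-3.141, 0.0, 3.068]
wrist_force: [-0.5, 0.1, 0.7]
width: 0.0397
finger_force: 0.0
```

```bash
python3 -c "
from h import *
a=robot.snapshot('top')[160:360,290:560];b=robot.snapshot('scene')[170:350,60:350]
a=cv2.resize(a,(400,296),interpolation=2);b=cv2.resize(b,(400,248),interpolation=2)
o=np.zeros((296,800,3),np.uint8);o[:,:400]=a;o[:248,400:]=b
cv2.imwrite('pics/c10.png',o)
knob('scene',(95,235,190,300),.092);knob('top',(480,160,545,270),.102)
"
```

```text
scene 153 (np.float64(155.83006535947712), np.float64(276.8954248366013)) [ 0.625  -0.2696] 0.1261 -6.9
top 39 (np.float64(486.02564102564105), np.float64(160.94871794871796)) [ 0.7054 -0.3153] 0.2144 -16.5
```

View pics/c10.png

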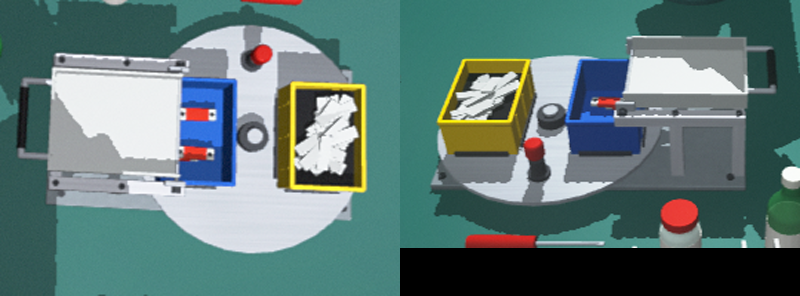

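The tray is flat and empty. Two bars show in the blue bin at (197,115) and (197,154), and the other two should be under the lip. I'll check the knob height and the space beneath the tray.

```bash
python3 -c "
from h import *
for z in(.102,.114): knob('top',(445,180,490,215),z)
for z in(.092,.104): knob('scene',(130,255,190,300),z)
im=robot.snapshot('scene');cv2.imwrite('pics/c11.png',cv2.resize(im[195:320,180:350],None,fx=4,fy=4,interpolation=2))
"
```

```text
top 138 (np.float64(465.8768115942029), np.float64(196.70289855072463)) [ 0.6228 -0.2649] 0.1234 -4.8
top 139 (np.float64(465.8273381294964), np.float64(196.69784172661872)) [ 0.6205 -0.2611] 0.1209 -3.2
scene 160 (np.float64(156.0), np.float64(277.1)) [ 0.6256 -0.2692] 0.1267 -6.7
scene 154 (np.float64(155.85064935064935), np.float64(277.0194805194805)) [ 0.6383 -0.2662] 0.1389 -4.8
```

View pics/c11.png

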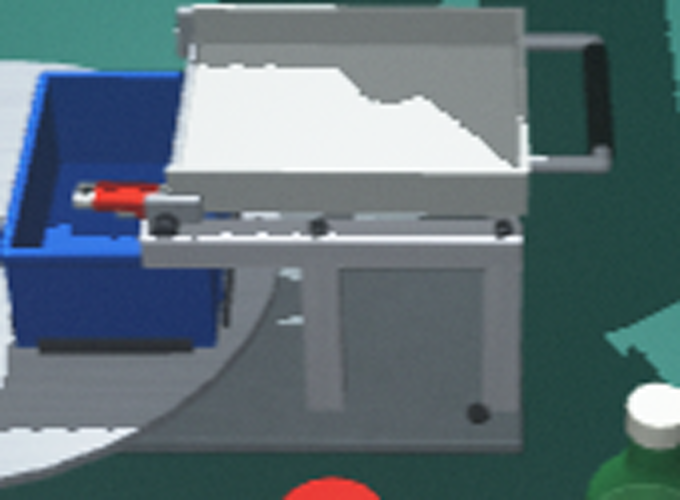

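The tray is empty, nothing red lies outside the bin, and the knob reads at home height with the same small offsets as at the start. Handing in.

```bash
python3 -c "
from bench import robot
print(robot.close_job())"
```

```text
the job is handed in; nothing more can be done
None
```

I handed the job in at about 51 s: blue bin swung under the lip with the plunger home, all four red busbars tipped from the tray, and the tray flat on its rest; only two bars show in the bin, the other two are presumably hidden under the lip, and the plunger grip slipped once mid-swing before I regripped.

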